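# Free two jammed wooden balls in a chute and shut them in the organiser box

### The arm

A 7-joint arm with a two-finger parallel gripper is mounted at the origin on the work surface. World frame = base frame: x ahead of the robot, y to its left, z up, the work surface at z = 0. Lengths are in m, angles in degrees, forces in N, time in s.
With the tool pointing down it reaches from about 0.425 to 1.025 m from the base axis. Payload 3.6 kg.
Tool frame: the origin (TCP) lies on the centre line of the jaws, within the pads' length; the fingertips stand 19 mm ahead of it and the grasp point (between the pads) is the TCP; z points along the fingers, y is the line along which they close (so a half turn about z gives the same grasp; the last joint's range is limited). The gripper opens to 85 mm and grips with 20 to 120 N. Pads are 22 mm wide; open, the fingers measure 114 mm over their backs; the gripper's body (76 mm by 85 mm) begins 54 mm behind the grasp point. The pads swing forward as they close: fully open they stand 13 mm farther back than shut.
Start: joints at [-82.133, 33.873, 2.773, 92.16, -1.908, 54.013, -1.931], TCP at [0.166, 0.706, 0.227] pointing down, gripper open.
Joint ranges: [-153.93, 153.93], [-27.13, 128.08], [-72.61, 78.16], [10.71, 143.7], [-87.88, 267.88], [4.46, 118.87], [-176.78, 176.78]. Speed limits (degrees/s): [147.25, 147.25, 180, 180, 180, 180, 180].

### API

Orientations are given as [roll, pitch, yaw] about the fixed x, y, z axes, in that order (R = Rz(yaw) Ry(pitch) Rx(roll)).
In Python, from workcell import robot gives the robot as it stands.
- The arm moves only by the tool drive_tool, never from a script. Its argument "steps" is one flat list of numbers, 7 for each row, row after row: the turn, a rotation vector about the tool's x, y, z scaled (see below), then the shift along the tool's x, y, z scaled (see below), then the closure, from 0 (fully open) to 1 (shut). In form: [wx, wy, wz, dx, dy, dz, fingers, wx, wy, wz, dx, dy, dz, fingers, ...]. A call has 1 to 12 rows; each row shifts and turns the commanded pose from where the row before left it, along the tool's axes as they then stand; what a row does not reach is not made up. The controller multiplies each number of a shift by 3 cm and each number of a turn by 0.08 rad. A row lasts 1/8 s, in which the tool goes at most 62.5 mm and 10.7 degrees, less where a joint would pass 70% of its speed; a pose out of reach is approached as far as the arm can. A call with a number of a shift or a turn outside -1 to 1 is refused whole. A call with a gripper value outside its range is refused whole. The fingers move at their own pace and stop on an object; "force" is the grip in N (left out, the last holds). Time passes only in rows, so rows that do not move let the fingers close. It gives the time, the measured TCP pose, the force, the opening and the grip force at its end, in the units of the state.
- robot.get_state(): the state, without advancing time (a new reading comes with each control period).
- robot.read_camera(name): name is "scene" or "top" or "wrist"; returns the picture (480x640x3 uint8, red, green, blue); there is no depth.
- robot.get_calibration(name): a dict with "mtx" (3x3 intrinsics, pixels), "dist" ([k1, k2, p1, p2, k3] as OpenCV has them; the pictures are not rectified), "camera_from_world" (4x4, takes a point from world to camera coordinates); the wrist camera has in their place "tool_from_camera" (4x4, takes a point from camera to tool coordinates, whose origin is the TCP and whose axes are the flange's). Camera axes: x right, y down, z forward; pixel columns grow to the right and rows downward; lengths in m; the calibration is good to about 2 mm. A picture is of the moment at which its call begins: read the wrist's pose just before it. get_calibration takes no time and is no camera call.
- robot.sign_off(): hands the job in; it is judged then, once.
The state is a dict: "t": time; "qpos": joint angles; "qd": joint speeds; "tau": joint torques, N m; "tcp_pos": TCP position; "tcp_rot": TCP orientation; "contact_force": force on the tool from outside, world axes, zero at the start; "wrist_torque": the same for the moment, N m; "finger_gap": finger opening in m; "grasp_force": force on a finger pad.
Only numpy, scipy, OpenCV 4.12 (cv2) and the standard library are available. Lean on these libraries where they do the work, as an engineer would, in place of code of your own. Each camera call takes 0.05 s, during which the arm holds its last target. There are 200 camera calls.

### The job

Two turned wooden balls have jammed side by side above the mouth of the sloping chute. With the closed fingertips, gently (under 15 N) push the upper ball, the one resting in the lane, back up its lane until the sprung backstop behind it is pressed fully in, keep it there for a moment while the lower ball rolls out, then ease off so that it follows into the grey organiser box, and shut the box's lid completely. Roll the balls, never lift them out of the chute, do not press hard once the backstop is fully in, and leave the other things on the bench where they are.

Things in the scene. Friction and masses are not known exactly. Their poses are not given: they have to be found in the camera images.
- chute: Plywood chute on trestles, fixed, 302 mm long, 125 wide, open on top. Origin: on the bench straight below the middle of its mouth. x is level and points out of the mouth, downhill to the box; y across, to the side pocket; z up. Floor: 90 mm high at the mouth, rising 9 degrees towards -x, level across; it ends 10 mm past the mouth. Walls: 40 mm high off the floor, 10 mm thick.
- chute_mouth (a point): Middle of the 66 mm wide mouth, on the chute's floor: 90 mm above the chute's origin, same axes. Straight above it runs the lane, equally wide (y -33 to +33 mm), 285 mm up to the head. In front of the upper ball, beside the lower ball, 45 mm of the lane's width (y -33 to +12 mm) is free for fingertips to come down from above.
- pocket (a point): A point on the floor in the side pocket, which widens the chute on the +y side out to y +72 mm, from the mouth to 105 mm above it. The pocket's lower end is a shoulder that slopes 22 degrees to the mouth.
- lane_top (a point): Middle of the lane's floor 110 mm up from the mouth, where the lane has walls on both sides; the upper ball is to be pushed up past here. Behind, at a place that varies and is not measured, stands the sprung backstop.
- upper_ball_center (a point): Centre of the upper ball, the one holding up the jam: plain turned wood, 60 mm across, about 100 g. It rests in the lane about 71 mm (in x) uphill of the mouth, wedged between the lane's plain long wall (-y) and the lower ball. It rolls freely; by itself it presses with less than 1 N.
- lower_ball_center (a point): Centre of the lower ball, same wood and size: it sits in the side pocket (+y) on the sloping shoulder, about 31 mm (in x) uphill of the mouth and 45 mm beyond the upper ball in y. Once the upper ball is some 50 mm farther up and nothing stands in front of it, it rolls sideways into the mouth and out into the box by itself, within about a second.
- plunger (a joint): Sprung backstop: a dark 52 mm wide pad on a steel rod in a bracket, in the lane behind the upper ball, sliding along the slope. 0 m = fully out, 0.008 m = fully in (a hard stop). The spring takes 2 N to start and 6 N fully in. The upper ball meets the pad after 40 to 80 mm of travel up the lane, and the pad is fully in 8 mm later; from there any further push only builds up force, and over 15 N is too hard.
- organiser: Grey plastic organiser box below the chute's mouth, fixed, open compartment, 180 mm (x, along the chute) by 150 mm (y) by 75 mm high, wall 4 mm. Origin: centre of its underside; axes as the chute's. Its near wall starts 14 mm beyond the mouth.
- lid (a joint): Hinge of the grey lid: 0 = shut on the rim, 1.57 = upright; it starts 1.1 to 1.4 rad open and stays where it is left (stiff hinge, about 0.22 N m plus its weight of 150 g). It closes towards the chute.
- lid_hinge (a point): Middle of the lid's hinge line, on the box's far rim (x +90 mm in the box's frame, 75.5 mm above its underside). The hinge line runs along the chute's y.
- lid_edge (a point): Middle of the lid's free edge, on its outer face (upper face when shut), 180 mm from the hinge line. The lid is 150 mm wide and 180 mm long, its outer face 7 mm (ribs 10 mm) off the hinge plane.
- spatula: Stainless steel spatula lying on the bench, 280 mm long; a bystander. Origin: middle of its underside.
- clamp_a: Yellow spring clamp lying flat, 145 mm long, 22 mm high; a bystander. Origin: underside at its pivot.
- clamp_b: The other yellow spring clamp, the same; a bystander.
- mallet: Small wooden mallet lying on the bench, 240 mm long, 52 mm high; a bystander. Origin: middle of its underside.
- glue: White glue bottle, 56 mm across, 150 mm high, standing; a bystander. Origin: centre of its underside.
- sanding_block: Cork sanding block, 110 x 65 x 35 mm; a bystander. Origin: centre of its underside.
There are look-alikes about, which are no part of the job. What is shaped like the part that bears upper_ball_center but blue or orange is not meant.

How it is judged (in metres and radians):
On the way, in this order (a step that is already met when the one before it is completed fails the run):
1. the upper ball is pushed back up its lane (at least 95 mm from the mouth) and holds the sprung backstop fully in (within 1.5 mm) for 0.4 s (value of joint plunger above 0.0065 m and x of upper_ball_center in the frame of chute below -0.095 m), for 0.4 s.
2. both balls have run out and lie in the organiser box (height (world z) of each of upper_ball_center, lower_ball_center below 0.05 m and x of upper_ball_center in the frame of organiser between -0.088 and 0.088 m and y of upper_ball_center in the frame of organiser between -0.073 and 0.073 m and linear speed of each of upper_ball, lower_ball below 0.05 m/s and x of lower_ball_center in the frame of organiser between -0.088 and 0.088 m and y of lower_ball_center in the frame of organiser between -0.073 and 0.073 m), for 0.2 s.
At the end, for the whole second after the job is handed in: Both balls lie at rest inside the organiser box (centres lower than 50 mm over the bench, within its walls) and its lid is shut (within 0.05 rad) (all of step 2 and value of joint lid below 0.05 rad); the robot touches nothing.
It fails at once if a ball is pressed by the fingers with more than 17 N (contact force between the fingers and upper_ball above 17 N or contact force between the fingers and lower_ball above 17 N).
It fails at once if a ball is lifted off the chute (centre over 165 mm above the bench) (height (world z) of any of upper_ball_center, lower_ball_center above 0.165 m).
It fails at once if a bystander is moved by more than 30 mm (distance of any of spatula, clamp_a, clamp_b, mallet, glue, sanding_block from where it was at the start of the episode above 0.03 m).
It also fails if it takes over 64 s, if anything falls off the work surface, if the arm or the gripper's body presses on something with over 40 N, if the wrist force passes 120 N, or if a joint passes its speed limit or range.

## Working session

There is one attempt and no reset: what is moved stays moved. The work goes in short steps, Python scripts to look and compute and a tool call to move; the robot and the scene stay as the last step left them, time stands still between calls to the robot, and variables do not carry over. Pictures are saved under pics/ and viewed, at most 10 in all, crops included, and the job is handed in when it is done.

Besides the shell and the picture viewer there is one more tool, called after "Request:" as a command line: name --argument value ..., lists and objects as JSON in quotes. drive_tool: Moves the arm, as the interface text tells. Shifts and turns lie within -1 to 1; 1 stands for 3 cm of shift or 0.08 rad of turn. Its arguments: {"type":"object","properties":{"steps":{"type":"array","items":{"type":"number"}},"force":{"type":"number"}},"required":["steps"]}

```bash
ls; mkdir -p pics; python3 - <<'E'
from workcell import robot
import cv2
for n in("scene","top"):
    im=robot.read_camera(n); cv2.imwrite(f"pics/{n}0.png",im[:,:,::-1])
    c=robot.get_calibration(n); print(n,c)
print(robot.get_calibration("wrist")); print(robot.get_state())
E
```

```text
pics
scene {'mtx': array([[613.55179318,   0.        , 316.89888942],
       [  0.        , 613.55179318, 245.25425358],
       [  0.        ,   0.        ,   1.        ]]), 'dist': array([-0.15061338,  0.        ,  0.        ,  0.        ,  0.        ]), 'camera_from_world': array([[ 0.56330332,  0.82620634, -0.00851162, -0.3415876 ],
       [ 0.59758084, -0.41449851, -0.68635859, -0.23609967],
       [-0.57060188,  0.3815417 , -0.72721347,  1.64421739],
       [ 0.        ,  0.        ,  0.        ,  1.        ]])}
top {'mtx': array([[567.53191192,   0.        , 320.51267734],
       [  0.        , 567.53191192, 248.20936438],
       [  0.        ,   0.        ,   1.        ]]), 'dist': array([0.04099432, 0.        , 0.        , 0.        , 0.        ]), 'camera_from_world': array([[ 0.01583537, -0.99966189,  0.02062406,  0.01889721],
       [-0.98640188, -0.01899334, -0.16325005,  0.55883717],
       [ 0.16358657, -0.01775849, -0.98636913,  1.0958858 ],
       [ 0.        ,  0.        ,  0.        ,  1.        ]])}
{'mtx': array([[336.25800211,   0.        , 319.19009183],
       
[... 538 characters left out ...]
)}
{'t': 0.1, 'qpos': array([-82.13345435,  33.92182019,   2.76842778,  92.23084613,
        -1.90678058,  54.01192352,  -1.92925644]), 'qd': array([ 0.02498881, -0.11312024,  0.0650669 , -0.33214674, -0.04405091,
       -0.02530496, -0.07210877]), 'tau': array([ 4.36547416e-03, -5.49993575e+01,  1.55335296e+00, -1.98824108e+01,
        9.74723662e-03,  3.82432801e-03,  6.17614120e-06]), 'tcp_pos': array([0.16567575, 0.7050238 , 0.22632694]), 'tcp_rot': array([-1.79881783e+02,  8.08999981e-03,  1.66782488e+02]), 'contact_force': array([-0.08575597, -0.74776138, -0.08062586]), 'wrist_torque': array([-0.01071155, -0.04030531, -0.02152502]), 'grasp_force': 0.0, 'finger_gap': 0.0854054036374523}
```

View pics/scene0.png

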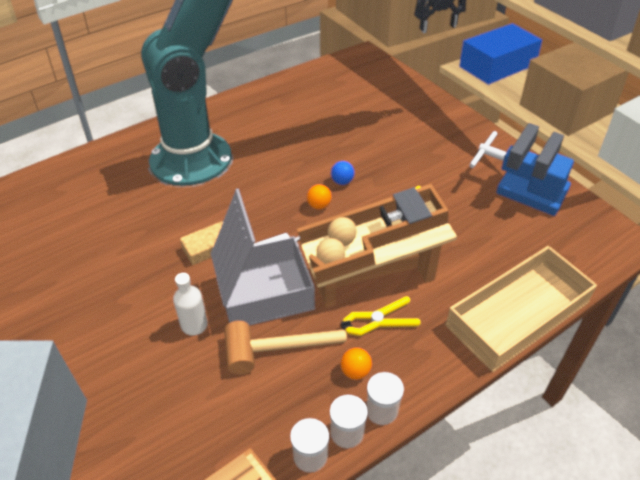

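View pics/top0.png

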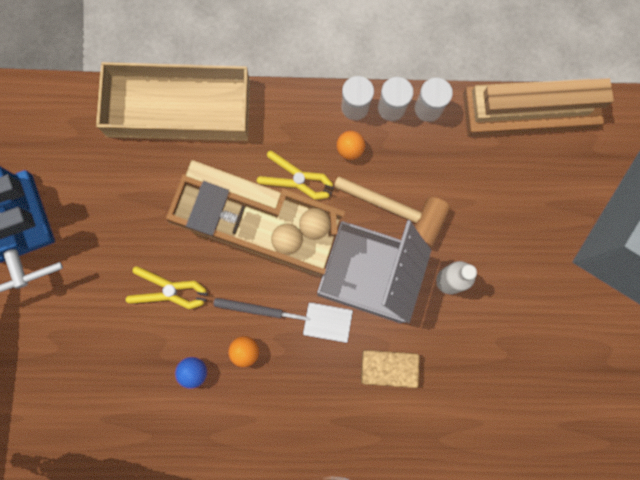

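The top view shows the mouth end to the right. The candidates for the upper ball are wood at (287,239), wood at (314,223), orange at (351,145) and (243,352), and blue at (190,373). I choose the wooden one in the lane, by the plain (robot-side) wall, at (287,239). The lower ball is at (314,223), on the pocket side. I'll check this in one close crop.

```bash
cat > h.py <<'E'
import numpy as np, cv2
from workcell import robot
from scipy.spatial.transform import Rotation as R
def ray(n,uv):
    c=robot.get_calibration(n); T=c["camera_from_world"]
    p=cv2.undistortPoints(np.array([[uv]],float),c["mtx"],c["dist"])[0,0]
    return -T[:3,:3].T@T[:3,3], T[:3,:3].T@np.array([p[0],p[1],1])
def onz(n,uv,z):
    o,d=ray(n,uv); return o+d*(z-o[2])/d[2]
def tri(a,b):
    A=np.zeros((3,3));B=np.zeros(3)
    for n,uv in(a,b):
        o,d=ray(n,uv); d/=np.linalg.norm(d); P=np.eye(3)-np.outer(d,d); A+=P;B+=P@o
    return np.linalg.solve(A,B)
def proj(n,p):
    c=robot.get_calibration(n);T=c["camera_from_world"]
    return cv2.projectPoints(np.array([p],float),cv2.Rodrigues(T[:3,:3])[0],T[:3,3],c["mtx"],c["dist"])[0].ravel()
E
python3 - <<'E'
from h import *
im=cv2.imread("pics/top0.png")
cv2.imwrite("pics/crop1.png",cv2.resize(im[150:335,160:440],None,fx=2.8,fy=2.8,interpolation=cv2.INTER_CUBIC))
E
```

```text
(no output)
```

View pics/crop1.png

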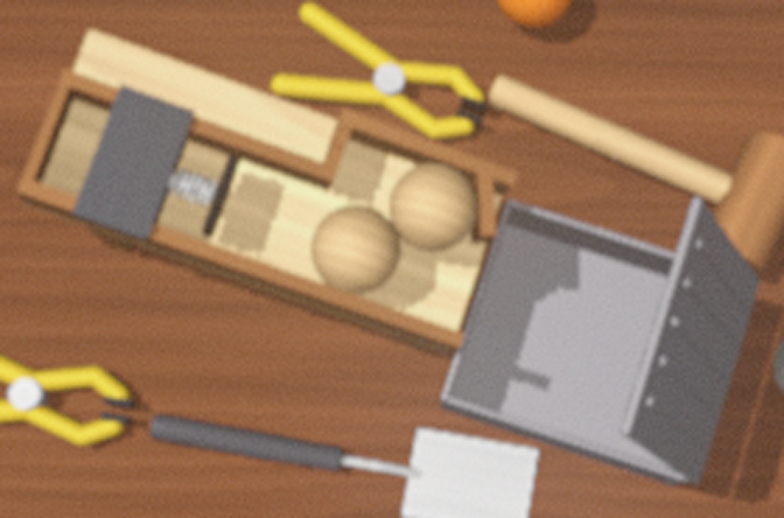

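The crop confirms it. The upper ball at crop (355,250) is in the lane, with the dark pad behind it at (222,195). The lower ball at (433,207) sits on the pocket shoulder. The near rim corners of the box are at (507,202) and (443,402), and the lid's free edge runs from (697,200) to (628,433).

```bash
python3 - <<'E'
from h import *
f=lambda u,v:(160+u/2.8,150+v/2.8)
U=onz("top",f(355,250),.1316);L=onz("top",f(433,207),.1253)
print("U",U,tri(("top",f(355,250)),("scene",(342,231))),"L",L,tri(("top",f(433,207)),("scene",(331,251))))
a=onz("top",f(507,202),.075);b=onz("top",f(443,402),.075)
print("rim",a,b,np.linalg.norm(a-b)); n=(a-b);yb=np.degrees(np.arctan2(n[1],n[0]))-90
w1=onz("top",f(20,190),.13+.2917*.158);w2=onz("top",f(462,350),.13);d=w2-w1
print("yaw rim",yb,"wall",np.degrees(np.arctan2(d[1],d[0])),np.linalg.norm(d))
d=(L-U)[:2];
yaw=np.arctan2(d[1],d[0])-np.arctan2(.045,.040);print("balls yaw",np.degrees(yaw))
for y in(np.radians(yb),):
    ex=np.array([np.cos(y),np.sin(y)]);ey=np.array([-ex[1],ex[0]])
    m1=(a+b)[:2]/2-.014*ex; m2=U[:2]+.071*ex+.003*ey
    print("mouth from rim",m1,"from ball",m2)
    # lid angle: free edge = hinge +180*(−cos,sin)
    hinge=m1+ex*(.014+.18)
    for e in(f(697,200),f(628,433)):
        for q in(1.1,1.2,1.3,1.4):
            o,dd=ray("top",e);p=onz("top",e,.0755+.18*np.sin(q)+.007*np.cos(q));print(q,(p[:2]-hinge)@ex+.18*np.cos(q)-.007*np.sin(q),(p[:2]-hinge)@ey)
    for p in (f(230,160),f(213,232)):
        q=onz("top",p,.09+.158*.15+.03); print("pad chute x",(q[:2]-m1)@ex,(q[:2]-m1)@ey)
E
```

```text
U [0.55979599 0.09325301 0.1316    ] [0.56059038 0.09414227 0.12989225] L [0.59132777 0.04190753 0.1253    ] [0.59170245 0.04344771 0.12781717]
rim [ 0.60653631 -0.01056866  0.075     ] [0.46461276 0.03225508 0.075     ] 0.14824360238733578
yaw rim -106.79056335636291 wall -107.93671658353875 0.30164346319276336
balls yaw -106.81194798030711
mouth from rim [0.53961877 0.02424635] from ball [0.54215803 0.02441333]
1.1 0.0053954634592189065 0.07425820781975494
1.2 -0.012026576863368051 0.07251556659100902
1.3 -0.029854265701363916 0.07121478034254314
1.4 -0.047909474680949804 0.07036884610056932
1.1 0.005834867398045969 -0.07227113294508362
1.2 -0.011590334574935687 -0.07295944919598754
1.3 -0.02942038341181609 -0.07347323958439447
1.4 -0.047477127158447485 -0.07380737048658008
pad chute x -0.16822781123542158 0.02947995795347414
pad chute x -0.16304902025877732 -0.019791202956472766
```

Request:
drive_tool --steps '[0, 0, 0.82, 0, 0, -1, 1, 0, 0, 0, -0.9, -0.85, 0, 1, 0, 0, 0, -0.9, -0.85, 0, 1, 0, 0, 0, -0.9, -0.85, 0, 1, 0, 0, 0, -0.9, -0.85, 0, 1, 0, 0, 0, -0.9, -0.85, 0, 1, 0, 0, 0, -0.9, -0.85, 0, 1, 0, 0, 0, -0.9, -0.85, 0, 1, 0, 0, 0, -0.9, -0.85, 0, 1, 0, 0, 0, -0.9, -0.85, 0, 1, 0, 0, 0, -0.9, -0.85, 0, 1, 0, 0, 0, -0.9, -0.85, 0, 1]' --force 60

```text
t: 1.6
tcp_pos: [0.3683, 0.3494, 0.2572]
tcp_rot: [-180.0, -0.0, 163.0]
contact_force: [0.1, 0.1, 1.2]
finger_gap: 0.0
grasp_force: 0.0
```

Request:
drive_tool --steps '[0, 0, 0, -0.9, -0.85, 0, 1, 0, 0, 0, -0.9, -0.85, 0, 1, 0, 0, 0, -0.9, -0.85, 0, 1, 0, 0, 0, -0.9, -0.85, 0, 1, 0, 0, 0, -0.9, -0.85, 0, 1, 0, 0, 0, -0.9, -0.85, 0, 1, 0, 0, 0, -0.9, -0.85, 0, 1, 0, 0, 0, -0.5, -0.5, 0, 1, 0, 0, 0, 0, 0, 0, 1, 0, 0, 0, 0, 0, 0, 1]'

```text
t: 2.85
tcp_pos: [0.5058, 0.1072, 0.2571]
tcp_rot: [180.0, -0.1, 163.1]
contact_force: [0.4, -0.3, -0.3]
finger_gap: 0.0002
grasp_force: 0.0
```

```bash
cat >> h.py <<'E'
M=np.array([.5405,.0243]);Y=np.radians(-107);EX=np.array([np.cos(Y),np.sin(Y)]);EY=np.array([-EX[1],EX[0]])
def cf(p): d=np.array(p[:2])-M; return np.round([d@EX*1e3,d@EY*1e3,p[2]*1e3],1)
def st():
    s=robot.get_state(); print(round(s["t"],2),"chute mm",cf(s["tcp_pos"]),"rot",s["tcp_rot"].round(2),"F",s["contact_force"].round(2),"along x",round(float(s["contact_force"][:2]@EX),2)); return s
E
python3 - <<'E'
from h import *
st()
im=robot.read_camera("wrist");cv2.imwrite("pics/w1.png",im[:,:,::-1])
E
```

```text
2.85 chute mm [-69.2 -57.4 257.1] rot [ 1.7999e+02 -7.0000e-02  1.6309e+02] F [ 0.37 -0.27 -0.3 ] along x 0.15
```

View pics/w1.png

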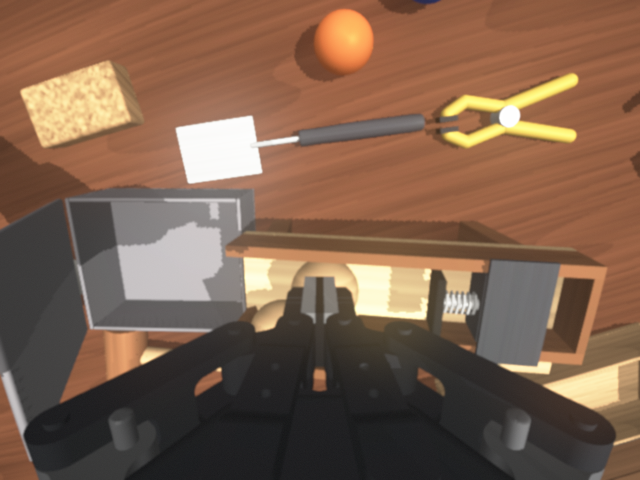

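The wrist view shows the fingertips at (320,280), right over the upper ball at (325,290). The lower ball is at (280,315), and the pad is at (437,300) with its spring. I'll shift over the free gap in front of the upper ball.

Request:
drive_tool --steps '[0, 0, 0, -0.85, -0.85, 0, 1, 0, 0, 0, -0.8, -0.85, 0, 1, 0, 0, 0, 0, 0, 0.5, 1, 0, 0, 0, 0, 0, 0.5, 1, 0, 0, 0, 0, 0, 0, 1]'

```text
t: 3.52
tcp_pos: [0.5369, 0.0447, 0.2255]
tcp_rot: [-179.9, -0.3, 163.2]
contact_force: [-0.5, 0.4, 0.3]
finger_gap: 0.0
grasp_force: 0.0
```

```bash
python3 - <<'E'
from h import *
s=st()
im=robot.read_camera("wrist");cv2.imwrite("pics/w2.png",im[:,:,::-1])
t=robot.read_camera("top");cv2.imwrite("pics/t2.png",cv2.resize(t[150:330,230:430,::-1],None,fx=3,fy=3))
E
```

```text
3.52 chute mm [-18.4  -9.4 225.5] rot [-179.93   -0.26  163.19] F [-0.46  0.42  0.32] along x -0.26
```

View pics/w2.png

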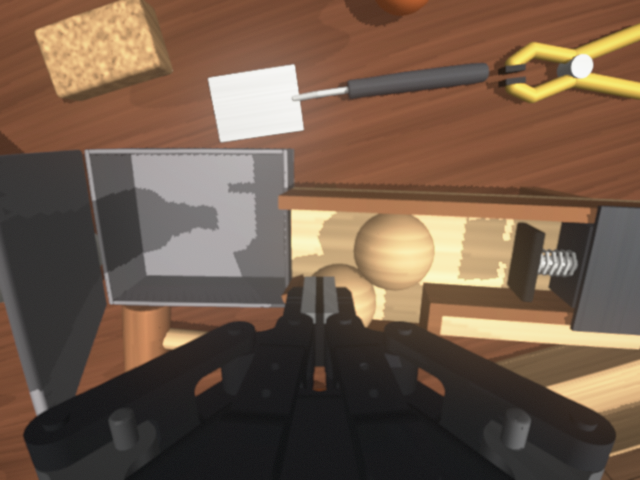

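The upper ball is at (394,251), radius about 40. The lower ball is at about (342,298), and the lane wall's inner top edge runs along row 208–218. I'll cross-check the ball's place in chute axes.

```bash
python3 - <<'E'
from h import *
s=st();c=robot.get_calibration("wrist");T=c["tool_from_camera"];Rw=R.from_euler("xyz",s["tcp_rot"],degrees=True).as_matrix()
def w(uv,z):
    p=cv2.undistortPoints(np.array([[uv]],float),c["mtx"],c["dist"])[0,0]
    d=Rw@T[:3,:3]@np.array([p[0],p[1],1]);o=s["tcp_pos"]+Rw@T[:3,3];return cf(o+d*(z-o[2])/d[2])
print("U",w((394,251),.1316),"L",w((341,298),.1253),"rim",w((291,150),.075),w((289,304),.075),"wall top inner",w((330,209),.132),w((560,219),.155),"lane far wall",w((430,318),.15),"pad",w((518,255),.145))
E
```

```text
3.62 chute mm [-18.4  -7.8 227. ] rot [-1.8000e+02 -7.0000e-02  1.6314e+02] F [-0.22 -0.35 -0.29] along x 0.4
U [-74.9   3.8 131.6] L [-35.9  46.  125.3] rim [  6.5 -69.2  75. ] [11.3 77.2 75. ] wall top inner [-25.9 -28.5 132. ] [-182.7  -27.   155. ] lane far wall [-101.2   50.4  150. ] pad [-163.4    2.4  145. ]
```

Request:
drive_tool --steps '[0, 0, 0, -0.06, 0, 0.8, 1, 0, 0, 0, 0, 0, 0.8, 1, 0, 0, 0, 0, 0, 0.8, 1, 0, 0, 0, 0, 0, 0.6, 1, 0, 0, 0, 0, 0, 0.4, 1, 0, 0, 0, 0, 0, 0, 1]'

```text
t: 4.38
tcp_pos: [0.5404, 0.0427, 0.125]
tcp_rot: [-180.0, -0.1, 163.1]
contact_force: [0.2, -0.2, 0.3]
finger_gap: 0.0001
grasp_force: 0.0
```

```bash
python3 -c "
from h import *
st()"
```

```text
4.38 chute mm [-17.6  -5.4 125. ] rot [-1.7998e+02 -6.0000e-02  1.6305e+02] F [ 0.21 -0.18  0.31] along x 0.11
```

Request:
drive_tool --steps '[0, 0, 0, 0, 0.2, -0.032, 1, 0, 0, 0, 0, 0.2, -0.032, 1, 0, 0, 0, 0, 0.2, -0.032, 1, 0, 0, 0, 0, 0.2, -0.032, 1, 0, 0, 0, 0, 0.2, -0.032, 1, 0, 0, 0, 0, 0.2, -0.032, 1, 0, 0, 0, 0, 0.2, -0.032, 1, 0, 0, 0, 0, 0.2, -0.032, 1, 0, 0, 0, 0, 0.2, -0.032, 1]'

```text
t: 5.5
tcp_pos: [0.5566, 0.0944, 0.1341]
tcp_rot: [-180.0, -0.0, 163.0]
contact_force: [-0.0, -0.6, 0.1]
finger_gap: 0.0002
grasp_force: 0.3
```

```bash
python3 -c "
from h import *
st()"
```

```text
5.5 chute mm [-71.7  -5.1 134.1] rot [-1.8000e+02 -1.0000e-02  1.6302e+02] F [-0.02 -0.63  0.06] along x 0.61
```

Request:
drive_tool --steps '[0, 0, 0, 0, 0.13, -0.02, 1, 0, 0, 0, 0, 0.13, -0.02, 1, 0, 0, 0, 0, 0.13, -0.02, 1, 0, 0, 0, 0, 0.07, -0.01, 1, 0, 0, 0, 0, 0, 0, 1]'

```text
t: 6.12
tcp_pos: [0.5606, 0.1075, 0.1361]
tcp_rot: [180.0, 0.0, 163.0]
contact_force: [0.3, -0.2, -0.4]
finger_gap: -0.0
grasp_force: 0.1
```

```bash
python3 -c "
from h import *
st()"
```

```text
6.12 chute mm [-85.4  -5.1 136.1] rot [179.99   0.   163.03] F [ 0.28 -0.22 -0.44] along x 0.13
```

Request:
drive_tool --steps '[0, 0, 0, 0, 0.08, -0.013, 1, 0, 0, 0, 0, 0.08, -0.013, 1, 0, 0, 0, 0, 0, 0, 1]'

```text
t: 6.5
tcp_pos: [0.5621, 0.1122, 0.137]
tcp_rot: [180.0, 0.0, 163.0]
contact_force: [-0.3, 0.9, 0.4]
finger_gap: -0.0001
grasp_force: 0.0
```

Request:
drive_tool --steps '[0, 0, 0, 0, 0.08, -0.013, 1, 0, 0, 0, 0, 0, 0, 1]'

```text
t: 6.75
tcp_pos: [0.5628, 0.1144, 0.1374]
tcp_rot: [180.0, 0.0, 163.0]
contact_force: [-0.3, 0.2, 0.3]
finger_gap: 0.0002
grasp_force: 0.1
```

Request:
drive_tool --steps '[0, 0, 0, 0, 0.08, -0.013, 1, 0, 0, 0, 0, 0, 0, 1]'

```text
t: 7.0
tcp_pos: [0.563, 0.1157, 0.1376]
tcp_rot: [-179.9, -0.0, 163.0]
contact_force: [-0.6, -1.9, 0.7]
finger_gap: -0.0
grasp_force: 1.1
```

Request:
drive_tool --steps '[0, 0, 0, 0, 0.08, -0.013, 1, 0, 0, 0, 0, 0.05, -0.008, 1, 0, 0, 0, 0, 0, 0, 1]'

```text
t: 7.38
tcp_pos: [0.5641, 0.1193, 0.1382]
tcp_rot: [-179.9, -0.0, 163.0]
contact_force: [-2.3, -5.1, 1.5]
finger_gap: -0.0002
grasp_force: 2.5
```

Request:
drive_tool --steps '[0, 0, 0, 0, 0.08, -0.013, 1, 0, 0, 0, 0, 0, 0, 1]'

```text
t: 7.62
tcp_pos: [0.5647, 0.1215, 0.1386]
tcp_rot: [-179.9, -0.0, 163.0]
contact_force: [-1.9, -4.6, 0.7]
finger_gap: -0.0
grasp_force: 2.5
```

Request:
drive_tool --steps '[0, 0, 0, 0, 0.04, -0.006, 1, 0, 0, 0, 0, 0, 0, 1]'

```text
t: 7.88
tcp_pos: [0.5648, 0.1223, 0.1387]
tcp_rot: [-179.9, -0.1, 163.0]
contact_force: [-1.8, -6.2, 0.4]
finger_gap: 0.0002
grasp_force: 2.9
```

Request:
drive_tool --steps '[0, 0, 0, 0, 0.03, -0.005, 1, 0, 0, 0, 0, 0, 0, 1]'

```text
t: 8.12
tcp_pos: [0.565, 0.1229, 0.1388]
tcp_rot: [-179.9, -0.1, 163.0]
contact_force: [-2.2, -6.5, 1.5]
finger_gap: 0.0001
grasp_force: 3.1
```

Request:
drive_tool --steps '[0, 0, 0, 0, 0.03, -0.005, 1, 0, 0, 0, 0, 0, 0, 1]'

```text
t: 8.38
tcp_pos: [0.5651, 0.1234, 0.1389]
tcp_rot: [-179.8, -0.1, 163.0]
contact_force: [-2.6, -6.5, 1.0]
finger_gap: -0.0002
grasp_force: 3.3
```

Request:
drive_tool --steps '[0, 0, 0, 0, 0.03, -0.005, 1, 0, 0, 0, 0, 0, 0, 1]'

```text
t: 8.62
tcp_pos: [0.5649, 0.1235, 0.1389]
tcp_rot: [-179.8, -0.1, 162.9]
contact_force: [-3.3, -7.2, 1.5]
finger_gap: -0.0001
grasp_force: 3.8
```

Request:
drive_tool --steps '[0, 0, 0, 0, 0.03, -0.005, 1, 0, 0, 0, 0, 0, 0, 1, 0, 0, 0, 0, 0, 0, 1]'

```text
t: 9.0
tcp_pos: [0.5648, 0.1236, 0.139]
tcp_rot: [-179.7, -0.1, 162.9]
contact_force: [-2.5, -7.6, 2.0]
finger_gap: -0.0001
grasp_force: 4.4
```

Position has stopped at about 8 mm past contact while the force climbs to roughly 8 N, so the backstop is fully in. I'll hold here and check with a picture.

Request:
drive_tool --steps '[0, 0, 0, 0, 0, 0, 1, 0, 0, 0, 0, 0, 0, 1, 0, 0, 0, 0, 0, 0, 1, 0, 0, 0, 0, 0, 0, 1, 0, 0, 0, 0, 0, 0, 1]'

```text
t: 9.62
tcp_pos: [0.5648, 0.1237, 0.1389]
tcp_rot: [-179.7, -0.1, 162.9]
contact_force: [-2.6, -8.4, 0.4]
finger_gap: -0.0001
grasp_force: 4.3
```

```bash
python3 - <<'E'
from h import *
s=st()
im=robot.read_camera("wrist");t=robot.read_camera("scene")
t=cv2.resize(t[160:340,200:470],(540,360));
cv2.imwrite("pics/w3.png",np.vstack([cv2.resize(im[120:380],(540,220)),t])[:,:,::-1])
E
```

```text
9.62 chute mm [-102.1   -5.8  138.9] rot [-1.7973e+02 -1.5000e-01  1.6290e+02] F [-2.56 -8.36  0.43] along x 8.74
```

View pics/w3.png

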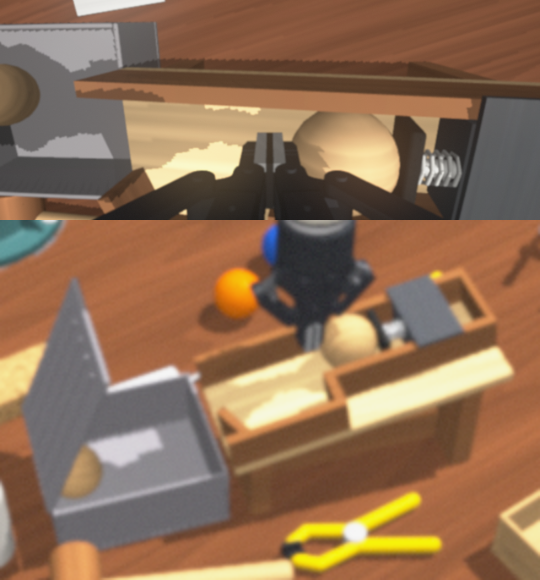

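The picture shows the lower ball already in the box, at about (75,470) in the lower half. The upper ball is held against the pressed pad. Now I ease off down the slope and then lift the fingers clear.

Request:
drive_tool --steps '[0, 0, 0, 0, -0.15, 0.024, 1, 0, 0, 0, 0, -0.15, 0.024, 1, 0, 0, 0, 0, -0.2, 0.032, 1, 0, 0, 0, 0, -0.25, 0.04, 1, 0, 0, 0, 0, -0.4, 0, 1, 0, 0, 0, 0, -0.7, -0.4, 1, 0, 0, 0, 0, -0.7, -0.9, 1, 0, 0, 0, 0, 0, -1, 1, 0, 0, 0, 0, 0, -1, 1, 0, 0, 0, 0, 0, -1, 1, 0, 0, 0, 0, 0, -0.5, 1]'

```text
t: 11.1
tcp_pos: [0.5447, 0.0526, 0.2823]
tcp_rot: [179.9, 0.2, 162.9]
contact_force: [0.3, 0.4, -0.7]
finger_gap: 0.0002
grasp_force: 0.0
```

Request:
drive_tool --steps '[0, 0, 0, 0, 0, -0.7, 1, 0, 0, 0, 0, 0, -0.7, 1, 0, 0, 0, 0, 0, -0.7, 1, 0, 0, 0, 0, 0, -0.5, 1, 0, 0, 0, 0, 0, 0, 1, 0, 0, 0, 0, 0, 0, 1]'

```text
t: 11.85
tcp_pos: [0.5436, 0.0537, 0.357]
tcp_rot: [-180.0, -0.1, 163.0]
contact_force: [0.4, -0.1, 0.2]
finger_gap: 0.0002
grasp_force: 0.0
```

```bash
python3 - <<'E'
from h import *
s=st()
im=robot.read_camera("wrist");t=robot.read_camera("scene")
t=cv2.resize(t[160:340,200:470],(540,360));
cv2.imwrite("pics/w4.png",np.vstack([cv2.resize(im[100:380],(540,236)),t])[:,:,::-1])
# lid path: TCP-side geometry
for q in(1.13,.9,.6,.3,0): print(q,"edge chute x,z",round(194-180*np.cos(q)+7*np.sin(q)),round(75.5+180*np.sin(q)+7*np.cos(q)))
E
```

```text
11.85 chute mm [-29.   -5.6 357. ] rot [-1.7996e+02 -8.0000e-02  1.6301e+02] F [ 0.39 -0.08  0.19] along x -0.04
1.13 edge chute x,z 124 241
0.9 edge chute x,z 88 221
0.6 edge chute x,z 49 183
0.3 edge chute x,z 24 135
0 edge chute x,z 14 82
```

View pics/w4.png

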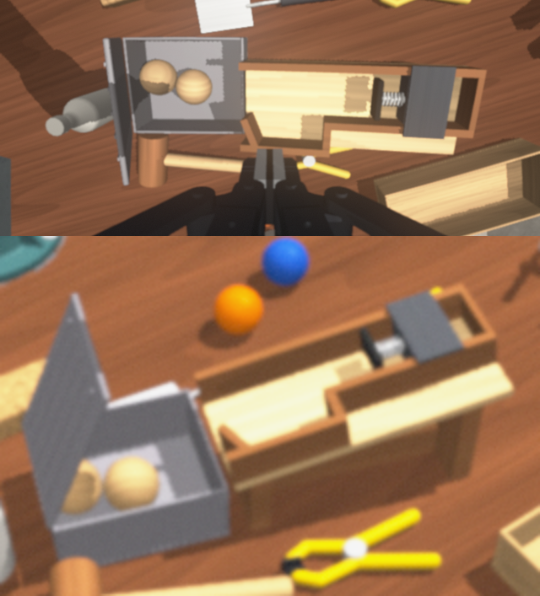

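Both balls lie in the box, at about (85,485) and (132,483) in the lower half. Now I go behind the lid, over its top.

Request:
drive_tool --steps '[0, 0, 0, -0.1, -0.92, 0, 1, 0, 0, 0, -0.1, -0.92, 0, 1, 0, 0, 0, 0, -0.92, 0, 1, 0, 0, 0, 0, -0.92, 0, 1, 0, 0, 0, 0, -0.92, 0, 1, 0, 0, 0, 0, -0.92, 0, 1, 0, 0, 0, 0, -0.92, 0, 1, 0, 0, 0, 0, -0.9, 0, 1, 0, 0, 0, 0, 0, 0, 1, 0, 0, 0, 0, 0, 0, 1]'

```text
t: 13.2
tcp_pos: [0.4859, -0.1574, 0.3574]
tcp_rot: [180.0, -0.0, 163.1]
contact_force: [0.7, -0.5, 0.5]
finger_gap: -0.0001
grasp_force: 0.0
```

```bash
python3 - <<'E'
from h import *
s=st()
im=robot.read_camera("wrist");t=robot.read_camera("top")
cv2.imwrite("pics/w5.png",np.vstack([cv2.resize(im[60:460],(540,337)),cv2.resize(t[170:330,300:540],(540,260))])[:,:,::-1])
E
```

```text
13.2 chute mm [189.7   0.9 357.4] rot [ 1.7997e+02 -5.0000e-02  1.6308e+02] F [ 0.67 -0.48  0.53] along x 0.26
```

View pics/w5.png

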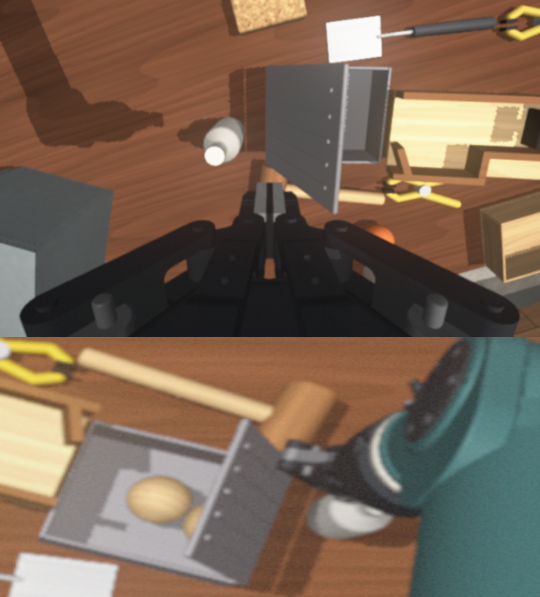

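The fingers stand beyond the lid's edge, with the glue bottle low and clear behind. I'll descend and push along the lid's arc.

Request:
drive_tool --steps '[0, 0, 0, 0, 0, 0.9, 1, 0, 0, 0, 0, 0, 1, 1, 0, 0, 0, 0, 0, 1, 1, 0, 0, 0, 0, 0, 1, 1, 0, 0, 0, 0, 0, 0.8, 1, 0, 0, 0, 0, 0.3, 0.2, 1, 0, 0, 0, 0, 0.4, 0.1, 1, 0, 0, 0, 0, 0, 0, 1]'

```text
t: 14.3
tcp_pos: [0.4931, -0.1365, 0.2085]
tcp_rot: [179.9, 0.1, 163.2]
contact_force: [-0.4, 0.1, -0.1]
finger_gap: 0.0002
grasp_force: 0.0
```

```bash
python3 -c "
from h import *
st()"
```

```text
14.3 chute mm [167.6   1.7 208.5] rot [1.7995e+02 7.0000e-02 1.6322e+02] F [-0.44  0.07 -0.12] along x 0.06
```

Request:
drive_tool --steps '[0, 0, 0, 0, 0.45, 0.25, 1, 0, 0, 0, 0, 0.45, 0.25, 1, 0, 0, 0, 0, 0.3, 0.27, 1, 0, 0, 0, 0, 0.3, 0.27, 1, 0, 0, 0, 0, 0.25, 0.32, 1, 0, 0, 0, 0, 0.25, 0.32, 1, 0, 0, 0, 0, 0, 0, 1]'

```text
t: 15.18
tcp_pos: [0.5088, -0.0801, 0.1564]
tcp_rot: [-180.0, -0.1, 163.1]
contact_force: [0.2, -0.6, 0.8]
finger_gap: 0.0002
grasp_force: 0.0
```

Request:
drive_tool --steps '[0, 0, 0, 0, 0.18, 0.35, 1, 0, 0, 0, 0, 0.18, 0.35, 1, 0, 0, 0, 0, 0.1, 0.4, 1, 0, 0, 0, 0, 0.1, 0.4, 1, 0, 0, 0, 0, 0, 0, 1]'

```text
t: 15.8
tcp_pos: [0.5132, -0.0647, 0.1112]
tcp_rot: [-180.0, -0.2, 163.0]
contact_force: [0.7, 0.9, 0.5]
finger_gap: -0.0002
grasp_force: 0.0
```

```bash
python3 -c "
from h import *
st()"
```

```text
15.8 chute mm [ 9.310e+01 -1.000e-01  1.112e+02] rot [-1.7996e+02 -1.6000e-01  1.6304e+02] F [0.72 0.89 0.49] along x -1.06
```

Now I press down gently to the shut stop.

Request:
drive_tool --steps '[0, 0, 0, 0, 0.05, 0.15, 1, 0, 0, 0, 0, 0, 0.1, 1, 0, 0, 0, 0, 0, 0, 1]'

```text
t: 16.18
tcp_pos: [0.5147, -0.0636, 0.105]
tcp_rot: [-180.0, 0.0, 163.0]
contact_force: [-0.2, 1.0, -0.6]
finger_gap: 0.0002
grasp_force: 0.0
```

Request:
drive_tool --steps '[0, 0, 0, 0, 0, 0.1, 1, 0, 0, 0, 0, 0, 0.1, 1, 0, 0, 0, 0, 0, 0, 1]'

```text
t: 16.55
tcp_pos: [0.5146, -0.0636, 0.0988]
tcp_rot: [-180.0, -0.0, 163.0]
contact_force: [0.1, -1.5, -0.1]
finger_gap: 0.0
grasp_force: 0.0
```

```bash
python3 - <<'E'
from h import *
s=st()
im=robot.read_camera("wrist");t=robot.read_camera("scene")
t=cv2.resize(t[160:340,180:450],(540,360));
cv2.imwrite("pics/w6.png",np.vstack([cv2.resize(im[60:340],(540,236)),t])[:,:,::-1])
E
```

```text
16.55 chute mm [91.6  0.9 98.8] rot [-1.7999e+02 -1.0000e-02  1.6302e+02] F [ 0.12 -1.53 -0.07] along x 1.43
```

View pics/w6.png

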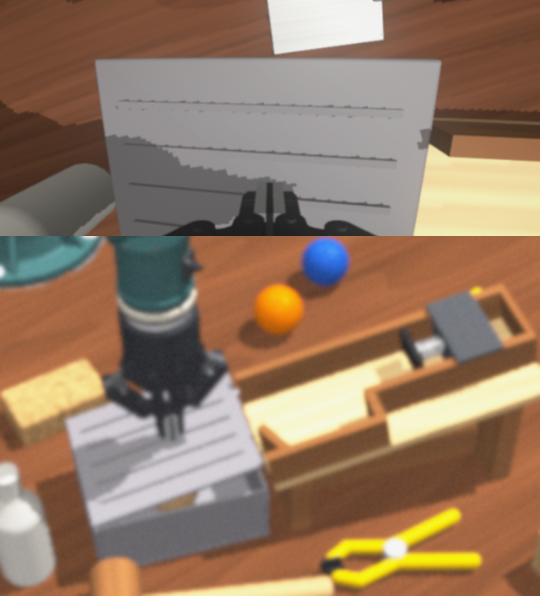

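The lid is nearly down but still ajar: its free edge is at (265,465) and the rim at (268,490). I keep pressing.

Request:
drive_tool --steps '[0, 0, 0, 0, 0, 0.1, 1, 0, 0, 0, 0, 0, 0.1, 1, 0, 0, 0, 0, 0, 0, 1]'

```text
t: 17.02
tcp_pos: [0.5145, -0.0636, 0.0927]
tcp_rot: [-180.0, -0.0, 163.0]
contact_force: [0.2, 0.1, 0.3]
finger_gap: 0.0001
grasp_force: 0.0
```

Request:
drive_tool --steps '[0, 0, 0, 0, 0, 0.1, 1, 0, 0, 0, 0, 0, 0.1, 1, 0, 0, 0, 0, 0, 0, 1]'

```text
t: 17.4
tcp_pos: [0.5145, -0.0636, 0.0867]
tcp_rot: [-180.0, -0.0, 163.0]
contact_force: [-0.8, -0.8, 0.2]
finger_gap: -0.0003
grasp_force: 0.0
```

```bash
python3 - <<'E'
from h import *
W=lambda x,y,z: np.array([*(M+EX*x/1e3+EY*y/1e3),z/1e3])
print("tip16.55",proj("scene",W(91.6,.9,79.8)),"rim near",proj("scene",W(14,75,75)),proj("scene",W(14,-75,75)),"hinge",proj("scene",W(194,75,75.5)),proj("scene",W(194,-75,75.5)))
for q in(0,.1,.2,.3,.4): print(q,[proj("scene",W(194-180*np.cos(q)+7*np.sin(q),y,75.5+180*np.sin(q)+7*np.cos(q))).round(1) for y in(75,-75)])
s=st(); im=robot.read_camera("scene");old=cv2.imread("pics/w6.png")
c=cv2.resize(im[160:340,180:450],(540,360))[:,:,::-1]
d=np.abs(c.astype(int)-old[236:].astype(int)).sum(2)>60
print("changed px",d.sum(),"bbox",[ (v.min(),v.max()) for v in np.nonzero(d)])
cv2.imwrite("pics/s7.png",c)
E
```

```text
tip16.55 [266.20612599 266.01975948] rim near [312.55885355 285.05775876] [292.43109042 234.47254152] hinge [225.18236329 306.16050724] [211.17815612 252.79133974]
0 [array([312.5, 282.7]), array([292.3, 232.1])]
0.1 [array([311.6, 277.1]), array([291.3, 226.4])]
0.2 [array([309.8, 271.6]), array([289.4, 220.8])]
0.3 [array([307.2, 266.4]), array([286.7, 215.5])]
0.4 [array([303.6, 261.5]), array([283.2, 210.4])]
17.4 chute mm [91.7  0.8 86.7] rot [-1.7999e+02 -3.0000e-02  1.6302e+02] F [-0.83 -0.84  0.2 ] along x 1.04
changed px 12672 bbox [(np.int64(0), np.int64(296)), (np.int64(30), np.int64(267))]
```

The force needed is only about 1 N, because the lid's weight helps, so it's lost in the noise. The picture shows the lid following (about 0.15 rad then). I continue until the rim gives a clear reaction.

Request:
drive_tool --steps '[0, 0, 0, 0, 0, 0.1, 1, 0, 0, 0, 0, 0, 0, 1]'

```text
t: 17.7
tcp_pos: [0.5146, -0.0636, 0.0838]
tcp_rot: [-180.0, -0.0, 163.0]
contact_force: [0.5, -0.8, 0.4]
finger_gap: -0.0001
grasp_force: 0.0
```

```bash
python3 - <<'E'
from h import *
s=st(); im=robot.read_camera("scene")
cv2.imwrite("pics/s8.png",cv2.resize(im[200:330,200:335],(540,520),interpolation=cv2.INTER_CUBIC)[:,:,::-1])
E
```

```text
17.7 chute mm [91.6  0.9 83.8] rot [-1.7999e+02 -1.0000e-02  1.6302e+02] F [ 0.46 -0.85  0.43] along x 0.68
```

View pics/s8.png

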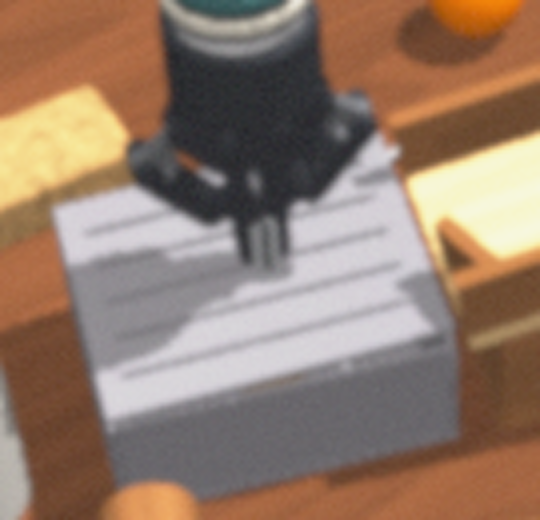

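The lid is down to a thin gap near its free edge, around (330,365).

Request:
drive_tool --steps '[0, 0, 0, 0, 0, 0.07, 1, 0, 0, 0, 0, 0, 0, 1]'

```text
t: 18.0
tcp_pos: [0.5147, -0.0636, 0.0818]
tcp_rot: [-180.0, -0.0, 163.0]
contact_force: [-0.6, 0.1, 0.2]
finger_gap: -0.0001
grasp_force: 0.0
```

Request:
drive_tool --steps '[0, 0, 0, 0, 0, 0.07, 1, 0, 0, 0, 0, 0, 0, 1]'

```text
t: 18.25
tcp_pos: [0.5146, -0.0636, 0.0797]
tcp_rot: [-180.0, -0.0, 163.0]
contact_force: [0.3, 0.2, 0.5]
finger_gap: -0.0003
grasp_force: 0.0
```

Request:
drive_tool --steps '[0, 0, 0, 0, 0, 0.07, 1, 0, 0, 0, 0, 0, 0, 1]'

```text
t: 18.5
tcp_pos: [0.5148, -0.0635, 0.0786]
tcp_rot: [180.0, 0.0, 163.0]
contact_force: [-1.3, 0.5, 10.3]
finger_gap: 0.0001
grasp_force: 5.0
```

There is a clear reaction of 10 N, so the lid is on the rim. I press a touch more and lift straight off.

Request:
drive_tool --steps '[0, 0, 0, 0, 0, 0.03, 1, 0, 0, 0, 0, 0, 0, 1]'

```text
t: 18.75
tcp_pos: [0.5148, -0.0635, 0.0785]
tcp_rot: [179.9, 0.0, 163.0]
contact_force: [-3.2, 0.9, 17.8]
finger_gap: 0.0
grasp_force: 8.8
```

Request:
drive_tool --steps '[0, 0, 0, 0, 0, -0.3, 1, 0, 0, 0, 0, 0, -0.8, 1, 0, 0, 0, 0, 0, -1, 1, 0, 0, 0, 0, 0, -1, 1, 0, 0, 0, 0, 0, -1, 1, 0, 0, 0, 0, 0, -0.5, 1, 0, 0, 0, 0, 0, 0, 1, 0, 0, 0, 0, 0, 0, 1]'

```text
t: 19.75
tcp_pos: [0.5139, -0.0633, 0.2138]
tcp_rot: [-180.0, -0.1, 163.0]
contact_force: [0.4, -0.7, -0.4]
finger_gap: -0.0
grasp_force: 0.0
```

```bash
python3 - <<'E'
from h import *
s=st(); im=robot.read_camera("scene"); g=cv2.cvtColor(im,cv2.COLOR_RGB2GRAY)
# side-gap check: columns across the +y rim; list dark/bright profile, and rim/lid edge row
for x in(250,270,290,305): print(x,g[268:310,x].tolist())
print("wood px in gap",[tuple(im[r,280]) for r in range(286,300,3)])
W=lambda x,y,z: np.array([*(M+EX*x/1e3+EY*y/1e3),z/1e3])
for q in(0,.05,.1): print(q,[proj("scene",W(194-r*np.cos(q)+7*np.sin(q),75,75.5+r*np.sin(q)+7*np.cos(q))).round(1) for r in(50,100,150,178)])
E
```

```text
19.75 chute mm [9.160e+01 2.000e-01 2.138e+02] rot [-1.7997e+02 -1.1000e-01  1.6303e+02] F [ 0.37 -0.74 -0.39] along x 0.6
250 [207, 190, 178, 188, 205, 212, 210, 212, 210, 210, 197, 181, 180, 201, 210, 212, 213, 213, 212, 207, 194, 179, 184, 201, 211, 212, 212, 214, 212, 210, 198, 172, 141, 126, 117, 108, 104, 104, 105, 101, 103, 104]
270 [209, 211, 210, 212, 212, 203, 186, 179, 191, 207, 212, 211, 213, 212, 210, 200, 185, 180, 198, 211, 212, 211, 211, 213, 212, 202, 184, 153, 136, 128, 116, 105, 103, 106, 106, 102, 104, 104, 104, 103, 102, 105]
290 [207, 193, 175, 181, 201, 210, 211, 210, 210, 211, 206, 192, 176, 191, 204, 209, 212, 212, 210, 212, 206, 190, 163, 144, 136, 121, 106, 105, 105, 101, 104, 105, 103, 104, 103, 104, 101, 103, 101, 106, 102, 103]
305 [206, 198, 180, 155, 138, 136, 137, 135, 135, 134, 133, 137, 139, 138, 145, 163, 181, 180, 157, 128, 118, 110, 105, 103, 103, 103, 101, 103, 104, 103, 105, 104, 103, 102, 101, 101, 105, 107, 102, 106, 105, 105]
wood px in gap [(np.uint8(214), np.uint8(210), np.uint8(214)), (np.uint8(214), np.uint8(210), np.uint8(216)), (np.uint8(176), np.uint8(174), np.uint8(177)), (np.uint8(115), np.uint8(112), np.uint8(118)), (np.uint8(105), np.uint8(103), np.uint8(109))]
0 [array([249.5, 298. ]), array([274., 292.]), array([298.2, 286.2]), array([311.6, 282.9])]
0.05 [array([249.2, 297.2]), array([273.6, 290.5]), array([297.8, 283.8]), array([311.2, 280.1])]
0.1 [array([248.8, 296.5]), array([273.1, 289. ]), array([297.2, 281.5]), array([310.7, 277.4])]
```

The gap has closed uniformly: the edge slope matches 0 rad, and the lid runs straight into the box wall with no gap. I'm handing in.

```bash
python3 -c "
from workcell import robot
print(robot.sign_off())"
```

```text
the job is handed in; nothing more can be done
None
```

I pressed the backstop in with about 9 N on the upper ball, both balls rolled into the organiser box, and the lid is shut on its rim; I handed the job in at about 20 s, and no verdict came back.

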